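Seat the wide gauge blade in the strip reader's long slot

TASK

Do the daily slot check on the strip reader: take the wide gauge blade out of its stand and lower it into the reader's long slot until its crossbar rests on the housing, keeping hold of it until it is down instead of dropping it in. Leave it standing there, let go, and leave the narrow blade hanging in its own stand.

Things in the scene. Friction and masses are not known exactly. Their poses are not given: they have to be found in the camera images.
- wide_blade_grip (a point): Wide gauge blade, loose, upright, 140 g: steel blade 40 mm wide, 6 thick, 55 long, under a steel crossbar 90 wide, 14 thick, 14 high; on its middle a white plastic grip tab 40 wide, 14 thick, 36 high. Point: middle of the tab, 30 mm above the crossbar's underside, 20 below the top, 85 above the blade's tip. x: through the thickness (pinch along x), y: width, z: up.
- narrow_blade_grip (a point): Narrow gauge blade, to be left alone: same build, materials, height and crossbar, but its blade and grip tab are only 16 mm wide. Point and axes as for the wide one. The two stands swap places from time to time.
- stand_w: Fixed grey plastic stand of the wide blade (the narrow one has a like stand): base 60 x 110 mm, two posts 36 (x) by 24 mm (y), centred 41 mm either side along y, tops 70 mm above the table. The blade hangs between them, its crossbar lying on the posts; lifted straight up 65 mm it is clear. Origin: centre of the underside; z up.
- long_slot (a point): Centre of the mouth of the longer slot in the flat top of the strip reader, a fixed white housing 170 x 190 mm, 80 high. Slot: 60 mm along y, 22 along x, 65 deep, straight down; z up. Crossbar down on the housing, the blade's grip point is 30 mm above this point. A parallel slot 75 mm away in +x (farther from the robot) is only 34 mm long: the wide blade does not fit it.
Things that resemble listed ones, but are neither listed nor needed, are in the scene too. Leave any orange or purple look-alike of the part that bears wide_blade_grip alone. Leave any blue or yellow look-alike of the part that bears narrow_blade_grip alone.

How it is judged (in metres and radians):
On the way:
1. the wide blade is in the long slot, within 20 mm of fully down, while still held by the fingers (contact force between the fingers and wide_blade above 0.5 N and horizontal distance between wide_blade_grip and long_slot below 0.018 m and z of wide_blade_grip in the frame of long_slot below 0.05 m).
At the end, for the whole second after the job is handed in: The wide blade stands in the long slot, its crossbar down on the housing (within 7 mm), within 18 mm of the slot's centre, upright within 10 degrees, at rest and released; the narrow blade still hangs upright in its stand, within 30 mm of where it was (horizontal distance between wide_blade_grip and long_slot below 0.018 m and z of wide_blade_grip in the frame of long_slot between 0.022 and 0.037 m and angle between each of wide_blade_grip, narrow_blade_grip's own z axis and vertical below 0.17 rad and linear speed of wide_blade below 0.02 m/s and distance of narrow_blade_grip from where it was at the start of the episode below 0.03 m); the robot touches nothing.
It fails at once if the narrow blade is knocked or taken out of its stand (moved by more than 30 mm) (distance of narrow_blade_grip from where it was at the start of the episode above 0.03 m).
It also fails if it takes over 42 s, if anything falls off the work surface, if the arm or the gripper's body presses on something with over 40 N, if the wrist force passes 120 N, or if a joint passes its speed limit or range.

ROBOT

A 7-joint arm with a two-finger parallel gripper is mounted at the origin on the work surface. World frame = base frame: x ahead of the robot, y to its left, z up, the work surface at z = 0. Lengths are in mm, angles in rad, forces in N, time in s.
With the tool pointing down it reaches from about 425 to 925 mm from the base axis. Payload 6.8 kg.
Tool frame: the origin (TCP) lies on the front face of the gripper's body, between the roots of the fingers; the fingertips stand r.tip_reach ahead of it and the grasp point (between the pads) lies 54 mm ahead of it (r.tip_reach is the distance from the TCP to the fingertips, in mm); z points along the fingers, y is the line along which they close (so a half turn about z gives the same grasp; the last joint's range is limited). The gripper opens to 85 mm and grips with 20 to 120 N. Pads are 22 mm wide; open, the fingers measure 114 mm over their backs; the gripper's body (76 mm by 85 mm) begins 54 mm behind the grasp point. The pads swing forward as they close: fully open they stand 13 mm farther back than shut.
Start: joints at [-1.331, 0.477, 0.022, 1.555, -0.011, 1.109, -0.083], TCP at [230.058, 634.601, 303.908] pointing down, gripper open.
Joint ranges: [-2.96, 2.96], [-0.34, 2.1], [-1.41, 1.46], [0.24, 2.44], [-1.37, 4.51], [0.17, 1.92], [-2.96, 2.96]. Speed limits (rad/s): [2.39, 2.39, 3.14, 3.14, 3.14, 3.14, 3.14].

INTERFACE

Orientations are given as a unit quaternion [w, x, y, z].
In Python, from rig import r gives the robot as it stands. The module is installed in compiled form; this text tells all that it offers.
- The arm moves only by the tool play_rows, never from a script. Its argument "moves" is a list that holds one entry, the list of rows, each a list of 5 numbers: the shift along the tool's x, y, z in mm, then the turn about the tool's z in degrees, then the closure, from 0 (fully open) to 1 (shut). In form: [[[x, y, z, yaw, jaw], ...]]. A call has exactly 10 rows; each row shifts and turns the commanded pose from where the row before left it, along the tool's axes as they then stand; what a row does not reach is not made up. A row lasts 1/10 s, in which the tool goes at most 50 mm and 8.59 degrees, less where a joint would pass 70% of its speed; a pose out of reach is approached as far as the arm can. A call with a gripper value outside its range is refused whole. The fingers move at their own pace and stop on an object; "force" is the grip in N (left out, the last holds). Time passes only in rows, so rows that do not move let the fingers close, or fill a call up. It gives the time, the measured TCP pose, the force, the opening and the grip force at its end, in the units of the state.
- r.observe(): the state, without advancing time (a new reading comes with each control period).
- r.camera(name): name is "scene" or "side" or "wrist"; returns a dict with "pixels" (384x512x3 uint8, red, green, blue), "fx", "fy", "cx", "cy" (pixels), "k1" (the pictures are not rectified: a ray, as slopes to the right and down, at radius r is drawn at 1 + k1 r^2 times it, then the intrinsics apply), "T" (4x4, takes a point from camera to world coordinates). Camera axes: x right, y down, z forward; pixel columns grow to the right and rows downward; lengths in mm; the calibration is good to about 2 mm. A picture is of the moment at which its call begins. There is no depth.
- r.hand_in(): hands the job in; it is judged then, once.
Trained networks look in a picture, given as the dict that the camera call returned (one of the last four; its "shot" number tells which), for a name from the list of things; names that differ only in an ending like _2 or _b are one class to them, and where a whole thing is asked for, a point or a joint stands for the part that bears it (a point fixed in the world has none). Each returns a list of dicts, best first, with "conf" (0 to 1); they miss things now and then, are a little off and sometimes report something else, mostly with a low value. They report only what shows in the picture. A call takes as long as a camera call. They do not tell look-alikes from the thing itself.
- r.boxes_of(picture, query): "at" ([x, y, z] in mm, in the coordinates of the camera as it stood for that picture, good to about 4 mm: the middle of the surface that is visible of it).
- r.pinpoint(picture, query): "at" ([x, y, z] in mm, in the coordinates of the camera as it stood for that picture, good to about 4 mm: a listed point, or the origin of a listed thing).
The state is a dict: "clock": time; "joint_positions": joint angles; "qvel": joint speeds; "joint_efforts": joint torques, N m; "eef_pos": TCP position; "tcp_rot": TCP orientation; "wrist_force": force on the tool from outside, world axes, zero at the start; "moment": the same for the moment, N m; "opening": opening from 0.0 (shut) to 1.0 (fully open); "finger_force": force on a finger pad.
Only numpy, scipy, OpenCV 4.12 (cv2) and the standard library are available. Lean on these libraries where they do the work, as an engineer would, in place of code of your own. Each camera call takes 0.05 s, during which the arm holds its last target. There are 200 camera calls.

## Working session

There is one attempt and no reset: what is moved stays moved. The work goes in short steps, Python scripts to look and compute and a tool call to move; the robot and the scene stay as the last step left them, time stands still between calls to the robot, and variables do not carry over. Pictures are saved under pics/ and viewed, at most 10 in all, crops included, and the job is handed in when it is done.

Besides the shell and the picture viewer there is one more tool, called by a JSON object that holds its "api" and its "payload". play_rows: Moves the arm, as the interface text tells. Its arguments: {"type":"object","properties":{"moves":{"type":"array"},"force":{"type":"number"}},"required":["moves"]}

```bash
mkdir -p pics
cat > h.py <<'E'
from rig import r
import numpy as np, cv2
def W(c,p): return (np.array(c["T"])@np.append(p,1))[:3]
def px(c,p):
    q=np.linalg.inv(c["T"])@np.append(p,1); s=q[:2]/q[2]; s=s*(1+c["k1"]*(s@s)); return np.round([c["fx"]*s[0]+c["cx"],c["fy"]*s[1]+c["cy"]])
def save(c,n): cv2.imwrite(f"pics/{n}.png",c["pixels"][:,:,::-1])
def look(c,qs):
    for q in qs:
        for d in r.pinpoint(c,q)[:4]:
            w=W(c,d["at"]); print(q,round(d["conf"],2),w.round(),px(c,w))
E
python3 - <<'E'
from h import *
o=r.observe(); print(o["clock"],o["eef_pos"],o["tcp_rot"],o["opening"],r.tip_reach)
ims=[]
for n in("scene","side"):
    c=r.camera(n); print(n); ims.append(c["pixels"])
    look(c,["wide_blade_grip","narrow_blade_grip","stand_w","long_slot"])
im=np.hstack(ims); im=cv2.resize(im,(800,300)); 
save({"pixels":ims[0]},"a");save({"pixels":ims[1]},"b")
E
```

```text
0.0 [229.92845112 634.15348175 302.92964792] [-7.85411631e-05  1.73011781e-01  9.84919342e-01 -8.99068180e-04] 1.001080328816459 72.6
scene
wide_blade_grip 0.94 [514. 311.  96.] [346. 219.]
wide_blade_grip 0.92 [606. 470.  83.] [425. 266.]
wide_blade_grip 0.65 [640. 166.  85.] [275. 274.]
narrow_blade_grip 0.94 [ 323. -201.   86.] [130. 140.]
stand_w 0.96 [514. 304.   1.] [336. 237.]
long_slot 0.63 [ 532. -217.   78.] [103. 218.]
side
wide_blade_grip 0.96 [603. 471.  82.] [220. 108.]
wide_blade_grip 0.73 [514. 312. 101.] [223. 139.]
wide_blade_grip 0.67 [636. 175.  89.] [292. 154.]
narrow_blade_grip 0.8 [511. -16.  86.] [305. 222.]
narrow_blade_grip 0.68 [521. 127. 100.] [268. 178.]
narrow_blade_grip 0.6 [ 324. -202.   86.] [293. 340.]
stand_w 0.58 [516. 307.  -1.] [226. 170.]
stand_w 0.34 [ 530. -214.   83.] [381. 284.]
long_slot 0.95 [ 532. -214.   83.] [382. 284.]
```

View pics/a.png

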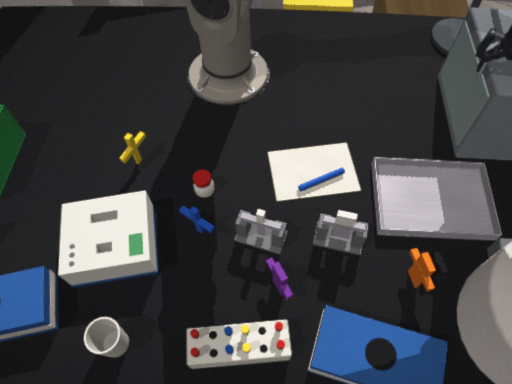

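View pics/b.png

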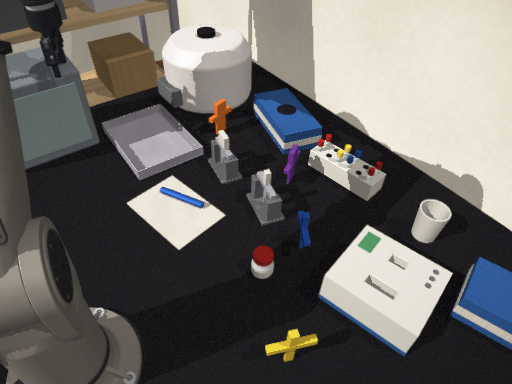

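The scene picture shows two grey stands: a broad white tab at (346,219) and a slim one at (260,215). The look-alikes are orange (422,268), purple (278,278), blue (196,220) and yellow (133,148). The reader is at (108,238), with its long slot at (103,217). White blades in grey stands fit the description, and the wide one is the candidate at (346,219). I'll confirm it in a crop.

Run:
```python
import cv2,numpy as np
a=cv2.imread("pics/a.png");b=cv2.imread("pics/b.png")
A=cv2.resize(a[195:265,225:375],(800,373),interpolation=3)
cv2.imwrite("pics/c.png",A)
```

```text
(no output)
```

View pics/c.png

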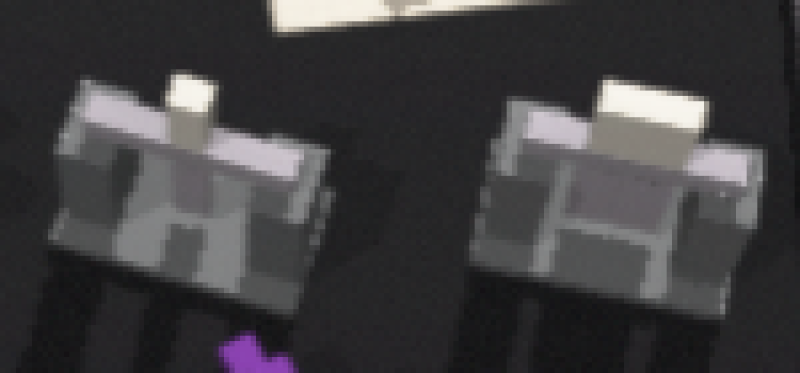

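{"api": "play_rows", "payload": {"moves": [[[-38,-21,0,0,0],[-38,-21,0,0,0],[-38,-21,0,0,0],[-38,-21,0,0,0],[-38,-21,0,0,0],[-38,-21,0,0,0],[-38,-21,0,0,0],[-38,-21,0,0,0],[-38,-21,0,0,0],[-35,-18,0,0,0]]]}}

```text
clock: 1.5
eef_pos: [515.2, 309.4, 304.2]
tcp_rot: [0.0, 0.174, 0.985, 0.0]
wrist_force: [1.3, 0.5, -0.4]
opening: 0.997
finger_force: 0.0
```

The crop confirms it: the right-hand stand holds the wide blade and tab (crop 650,130), and the left one holds the narrow blade (crop 190,110).

Run:
```python
from h import *
c=r.camera("wrist"); save(c,"d"); print(c["fx"],c["cx"],c["cy"],c["k1"],np.round(c["T"],3).tolist())
look(c,["wide_blade_grip","narrow_blade_grip","stand_w"])
```

```text
312.60945704547805 252.42800647080978 189.73740771087085 -0.044058836219412506 [[0.342, 0.897, 0.28, 443.674], [0.94, -0.326, -0.102, 334.8], [-0.001, 0.298, -0.954, 374.004], [0.0, 0.0, 0.0, 1.0]]
wide_blade_grip 0.88 [638. 172.  84.] [175. 315.]
wide_blade_grip 0.83 [606. 469.  79.] [431. 203.]
wide_blade_grip 0.61 [515. 306.  99.] [250. 180.]
narrow_blade_grip 0.61 [522. 126. 102.] [ 81. 248.]
stand_w 0.8 [512. 309.   3.] [252. 156.]
```

View pics/d.png

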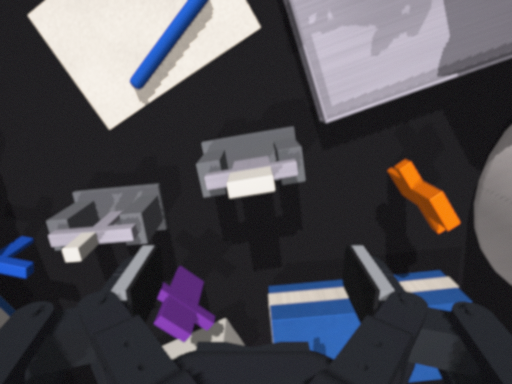

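The tab top is at (250,182), with the crossbar ends near (203,185) and (298,170). Next I'll fit the tab top on the z=120 plane, and the reader's slot in the scene picture for yaw.

```bash
cat >> h.py <<'E'
def plane(c,uv,z):
    uv=np.array(uv,float).reshape(-1,1,2)
    K=np.array([[c["fx"],0,c["cx"]],[0,c["fy"],c["cy"]],[0,0,1]])
    s=cv2.undistortPoints(uv,K,np.array([c["k1"],0,0,0]))[:,0]
    T=np.array(c["T"]); d=np.c_[s,np.ones(len(s))]@T[:3,:3].T; o=T[:3,3]
    return (o+d*((z-o[2])/d[:,2])[:,None])[:,:2]
def rect(c,mask,z,seed):
    n,l,st,ce=cv2.connectedComponentsWithStats(mask.astype(np.uint8))
    ids=[i for i in range(1,n) if st[i,4]>15]; i=min(ids,key=lambda i:np.hypot(*(ce[i]-seed)))
    v,u=np.nonzero(l==i); P=plane(c,np.c_[u,v],z)
    R=cv2.minAreaRect(P.astype(np.float32)); b=cv2.boxPoints(R); e=[b[1]-b[0],b[2]-b[1]]; e=max(e,key=np.linalg.norm)
    print("n",len(u),"ctr",np.round(R[0],1),"size",np.round(R[1],1),"long axis deg from +y",round((np.degrees(np.arctan2(-e[0],e[1]))+90)%180-90,1),"mean",P.mean(0).round(1))
E
python3 - <<'E'
from h import *
c=r.camera("wrist"); g=cv2.cvtColor(c["pixels"],cv2.COLOR_RGB2HSV)
for t in(190,205,220): rect(c,(g[...,2]>t)&(g[...,1]<60),120,(250,182))
s=r.camera("scene"); g=cv2.cvtColor(s["pixels"],cv2.COLOR_RGB2GRAY)
print(g[205:228:3,85:125:4])
for t in(110,140,170): rect(s,g<t,80,(103,217)); 
look(s,["long_slot"])
for t in (150,190): rect(s,g>t,80,(108,235))
E
```

```text
n 1619 ctr [510.3 310.1] size [76.8 21.9] long axis deg from +y -10.4 mean [508.5 308.8]
n 1067 ctr [510.4 307.9] size [40.1 20.7] long axis deg from +y -10.4 mean [510.6 308.6]
n 731 ctr [513.6 307.6] size [39.3 14.1] long axis deg from +y -10.3 mean [513.5 307.7]
[[238 238 239 238 239 239 239 239 239 239]
 [238 238 239 239 239 239 239 239 238 239]
 [238 238 238 238 235 224 169 130 190 239]
 [238 233 147 124 122 121 123 121 183 239]
 [238 231 109 117 121 120 121 122 191 239]
 [238 233  97 115 128 150 203 236 239 239]
 [238 234 228 237 238 239 239 239 239 239]
 [238 238 238 238 239 238 239 239 239 239]]
n 18 ctr [ 605.5 -206.5] size [14.4  6.9] long axis deg from +y -65.7 mean [ 606.8 -206.5]
n 190 ctr [ 529.6 -215.9] size [19.3 55.6] long axis deg from +y 14.1 mean [ 529.2 -216. ]
n 223 ctr [ 529.4 -216. ] size [21.4 55.6] long axis deg from +y 14.1 mean [ 529.6 -216.1]
long_slot 0.9 [ 533. -215.   78.] [104. 218.]
n 5556 ctr [ 563.7 -207. ] size [172.  192.5] long axis deg from +y 13.8 mean [ 566.2 -210.3]
n 5105 ctr [ 563.5 -207.5] size [169.7 189.2] long axis deg from +y 13.9 mean [ 564.7 -214.3]
```

{"api": "play_rows", "payload": {"moves": [[[0,0,8,8.03,0],[0,0,8,8.03,0],[0,0,8,8.03,0],[0,0,8,8.03,0],[0,0,8,8.03,0],[0,0,8,8.03,0],[0,0,8,8.03,0],[0,0,8,8.03,0],[0,0,8,8.03,0],[-2,-1.3,8,8.03,0]]], "force": 40}}

```text
clock: 2.85
eef_pos: [511.5, 311.5, 223.5]
tcp_rot: [-0.0, 0.768, 0.64, 0.0]
wrist_force: [-0.4, 0.4, -0.7]
opening: 0.995
finger_force: 0.0
```

Run:
```python
from h import *
o=r.observe(); print(o["joint_positions"],o["eef_pos"])
c=r.camera("wrist"); g=cv2.cvtColor(c["pixels"],cv2.COLOR_RGB2HSV); save(c,"e")
for t in(205,220,230): rect(c,(g[...,2]>t)&(g[...,1]<60),120,px(c,[513,308,120]))
```

```text
[-0.9785603   0.46690494  0.43394126  1.84173931 -0.24784991  0.88598893
 -0.60861484] [511.52539779 311.45127471 223.54060797]
n 1095 ctr [514.5 307.3] size [39.7 12.5] long axis deg from +y -10.6 mean [513.9 308.5]
n 1053 ctr [514.6 307.6] size [39.  12.5] long axis deg from +y -10.6 mean [513.8 308.6]
n 984 ctr [514.6 307.7] size [37.7 12.4] long axis deg from +y -10.6 mean [513.6 308.6]
```

View pics/e.png

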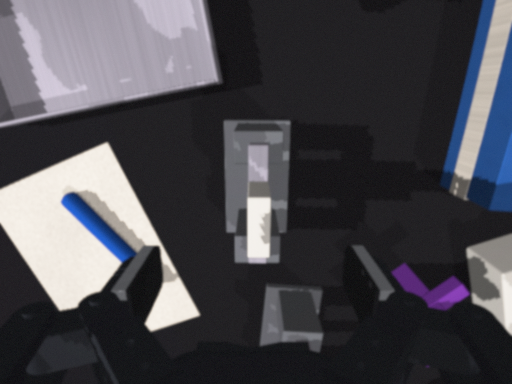

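The jaws straddle the tab, which is at about (258,225). Its top fits at (514.3, 308), yaw -10.5°, so I'll correct and descend.

{"api": "play_rows", "payload": {"moves": [[[-1.5,1.7,5,0,0],[-1.4,1.7,10,0,0],[0,0,12,0,0],[0,0,12,0,0],[0,0,12,0,0],[0,0,8,0,0],[0,0,4,0,0],[0,0,0,0,0],[0,0,0,0,0.3],[0,0,0,0,0.5]]]}}

```text
clock: 3.9
eef_pos: [515.7, 306.3, 161.4]
tcp_rot: [0.0, 0.767, 0.641, 0.001]
wrist_force: [0.0, -0.7, 0.7]
opening: 0.694
finger_force: 0.0
```

{"api": "play_rows", "payload": {"moves": [[[0,-1,0,0,0.8],[0,0,0,0,1],[0,0,0,0,1],[0,0,0,0,1],[0,0,0,0,1],[0,0,0,0,1],[0,0,0,0,1],[0,0,0,0,1],[0,0,-1,0,1],[0,0,-3,0,1]]]}}

```text
clock: 4.9
eef_pos: [513.8, 305.9, 164.2]
tcp_rot: [-0.0, 0.767, 0.641, -0.001]
wrist_force: [0.1, -0.3, -0.6]
opening: 0.159
finger_force: 39.4
```

Gripped (13.5 mm opening, 39 N). Lift straight up.

{"api": "play_rows", "payload": {"moves": [[[0,0,-8,0,1],[0,0,-12,0,1],[0,0,-15,0,1],[0,0,-15,0,1],[0,0,-15,0,1],[0,0,-15,0,1],[0,0,-15,0,1],[0,0,-15,0,1],[0,0,-15,0,1],[0,0,-15,0,1]]]}}

```text
clock: 5.9
eef_pos: [514.4, 306.2, 306.2]
tcp_rot: [-0.0, 0.767, 0.641, 0.0]
wrist_force: [-0.4, -0.1, -1.1]
opening: 0.155
finger_force: 39.4
```

Run:
```python
from h import *
o=r.observe(); print(o["eef_pos"],o["opening"],o["finger_force"],o["wrist_force"])
a,b=o["tcp_rot"][1:3]; y=np.array([2*a*b,2*b*b-1]); x=np.array([-y[1],y[0]])
d=np.array([529.5,-216])-o["eef_pos"][:2]; print("tool dx,dy",x@d,y@d,"ang",np.degrees(np.arctan2(y[1],y[0])))
c=r.camera("side"); look(c,["wide_blade_grip"])
c=r.camera("scene"); look(c,["wide_blade_grip"])
```

```text
[514.37389997 306.23669838 306.16511667] 0.15458535113169505 39.39219117164612 [-0.40837374 -0.11814221 -1.11956277]
tool dx,dy -511.24640423327395 107.64330860683596 ang -10.230942924875034
wide_blade_grip 0.91 [512. 314. 246.] [220.  89.]
wide_blade_grip 0.53 [636. 177.  85.] [292. 155.]
wide_blade_grip 0.78 [639. 166.  84.] [275. 274.]
wide_blade_grip 0.75 [604. 470.  83.] [425. 265.]
wide_blade_grip 0.72 [515. 310. 242.] [360. 183.]
```

{"api": "play_rows", "payload": {"moves": [[[-20,4,0,0,1],[-36,7.6,0,0,1],[-38,8,0,0,1],[-38,8,0,0,1],[-38,8,0,0,1],[-38,8,0,0,1],[-38,8,0,0,1],[-38,8,0,0,1],[-38,8,0,0,1],[-38,8,0,0,1]]]}}

```text
clock: 7.1
eef_pos: [523.6, -63.9, 304.1]
tcp_rot: [-0.0, 0.768, 0.641, -0.001]
wrist_force: [1.0, -0.0, -0.5]
opening: 0.159
finger_force: 39.3
```

{"api": "play_rows", "payload": {"moves": [[[-38,8,0,0,1],[-38,8,0,0,1],[-38,8,0,0,1],[-25,5,0,0,1],[-12,3,0,0,1],[0,0,0,-6,1],[0,0,0,-6.5,1],[0,0,0,-6.5,1],[0,0,0,-5.3,1],[0,0,0,0,1]]]}}

```text
clock: 8.1
eef_pos: [529.1, -215.0, 304.3]
tcp_rot: [-0.001, 0.615, 0.789, 0.0]
wrist_force: [0.8, -0.8, -1.3]
opening: 0.159
finger_force: 39.3
```

```bash
cat > m.py <<'E'
from h import *
o=r.observe(); print(o["clock"],o["eef_pos"],o["opening"],o["finger_force"],o["joint_positions"].round(2) if hasattr(o["joint_positions"],"round") else "")
a,b=o["tcp_rot"][1:3]; y=np.array([2*a*b,2*b*b-1]); x=np.array([-y[1],y[0]])
d=np.array([529.5,-216])-o["eef_pos"][:2]; print("tool dx,dy",x@d,y@d,"ang",np.degrees(np.arctan2(y[1],y[0])))
c=r.camera("wrist"); look(c,["long_slot","wide_blade_grip"]); save(c,"f")
c=r.camera("side"); look(c,["long_slot","wide_blade_grip"]); save(c,"g")
g=cv2.cvtColor(c["pixels"],cv2.COLOR_RGB2GRAY)
for t in(120,150,180): rect(c,g<t,80,(382,284))
E
python3 m.py
```

```text
8.1 [ 529.09262946 -215.02472572  304.28604728] 0.15928793085452686 39.32520031929016 [-0.17  0.34  0.57  1.84 -0.21  1.03  0.73]
tool dx,dy -1.0452882137250745 0.15646601113448363 ang 14.156994024332707
long_slot 0.64 [ 530. -214.   81.] [254. 173.]
wide_blade_grip 0.72 [ 528. -214.  240.] [251. 253.]
wide_blade_grip 0.9 [ 526. -204.  245.] [402. 226.]
wide_blade_grip 0.62 [639. 175.  85.] [293. 155.]
n 79 ctr [ 521.1 -215.9] size [13.8 57.3] long axis deg from +y 2.6 mean [ 521.1 -210.4]
n 107 ctr [ 520.4 -215.6] size [16.6 60.1] long axis deg from +y 0.7 mean [ 521.1 -210.6]
n 133 ctr [ 521.2 -216.4] size [17.1 61.3] long axis deg from +y 2.5 mean [ 521.4 -213.1]
```

View pics/f.png

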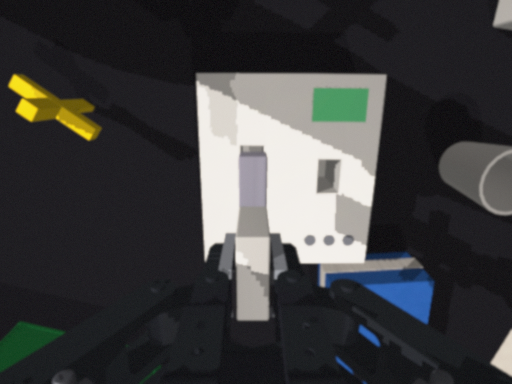

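View pics/g.png

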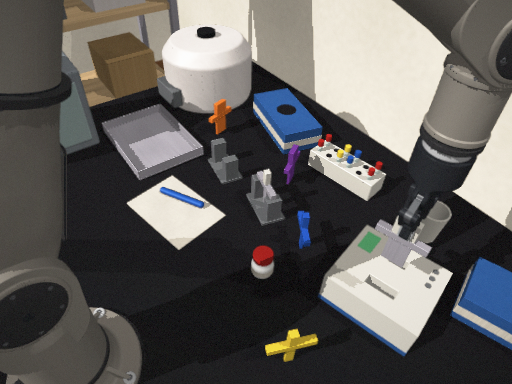

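The blade hangs upright and parallel over the long slot: the wrist view has the slot end at (253,149) and the blade at (253,180). The narrow blade still hangs at side (267,180). Descend to just above the mouth and check.

{"api": "play_rows", "payload": {"moves": [[[-1,0,5,0,1],[-1,0,8,0,1],[0,0,10,0,1],[0,0,10,0,1],[0,0,10,0,1],[0,0,10,0,1],[0,0,7,0,1],[0,0,5,0,1],[0,0,3,0,1],[0,0,0,0,1]]]}}

```text
clock: 9.4
eef_pos: [529.9, -217.7, 236.6]
tcp_rot: [-0.0, 0.615, 0.788, -0.0]
wrist_force: [0.6, -0.3, -1.4]
opening: 0.16
finger_force: 39.3
```

```bash
sed -i 's/"f")/"f2")/; s/"g")/"g2")/' m.py; python3 m.py
python3 - <<'E'
import cv2,numpy as np
a=cv2.imread("pics/f2.png")[60:290,170:400];b=cv2.imread("pics/g2.png")[200:330,320:460]
cv2.imwrite("pics/h.png",np.hstack([cv2.resize(a,(400,400)),cv2.resize(b,(400,400))]))
E
```

```text
9.4 [ 529.94415083 -217.6694975   236.59280396] 0.1595588684717075 39.32749629020691 [-0.13  0.42  0.54  1.9  -0.27  0.89  0.78]
tool dx,dy 1.7273863688278923 -0.025057465491353507 ang 14.066742753562679
long_slot 0.92 [ 527. -213.   80.] [251. 189.]
wide_blade_grip 0.7 [ 530. -217.  174.] [253. 258.]
long_slot 0.56 [ 530. -213.   82.] [381. 284.]
wide_blade_grip 0.78 [ 528. -212.  177.] [394. 254.]
wide_blade_grip 0.65 [606. 470.  86.] [221. 107.]
wide_blade_grip 0.65 [638. 179.  88.] [292. 153.]
n 80 ctr [ 521.1 -215.9] size [13.8 57.3] long axis deg from +y 2.6 mean [ 521.  -210.1]
n 117 ctr [ 519.7 -215.6] size [18.1 60.1] long axis deg from +y 0.7 mean [ 520.6 -210.3]
n 140 ctr [ 523.2 -216.7] size [18.4 60.6] long axis deg from +y 7.5 mean [ 521.  -212.5]
```

View pics/h.png

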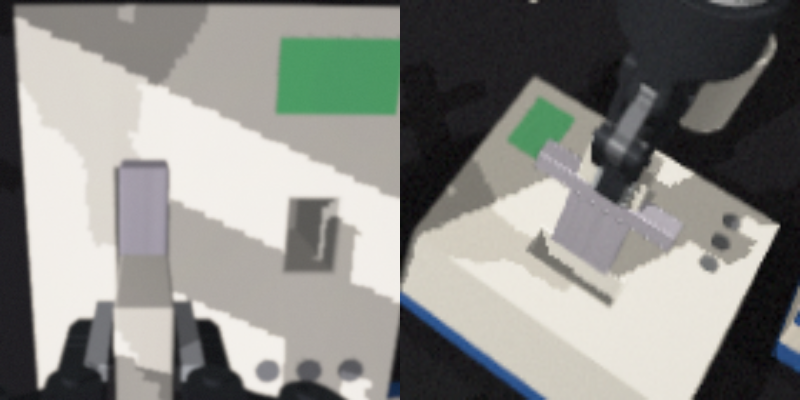

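Centred over the slot: the side crop shows the blade tip over the slot at (575,268). Lower it in.

{"api": "play_rows", "payload": {"moves": [[[1,0,4,0,1],[0,0,6,0,1],[0,0,6,0,1],[0,0,7,0,1],[0,0,7,0,1],[0,0,7,0,1],[0,0,7,0,1],[0,0,6,0,1],[0,0,5,0,1],[0,0,3,0,1]]]}}

```text
clock: 10.7
eef_pos: [529.7, -216.6, 178.3]
tcp_rot: [-0.0, 0.615, 0.788, -0.0]
wrist_force: [0.6, 0.0, -0.4]
opening: 0.156
finger_force: 39.3
```

{"api": "play_rows", "payload": {"moves": [[[0,0,2,0,1],[0,0,1,0,1],[0,0,1,0,1],[0,0,1,0,1],[0,0,0.5,0,1],[0,0,0.5,0,1],[0,0,0.5,0,1],[0,0,0,0,1],[0,0,0,0,1],[0,0,0,0,1]]]}}

```text
clock: 11.7
eef_pos: [529.8, -216.7, 172.4]
tcp_rot: [0.0, 0.615, 0.788, 0.0]
wrist_force: [0.7, -0.1, -1.3]
opening: 0.157
finger_force: 39.3
```

{"api": "play_rows", "payload": {"moves": [[[0,0,0.5,0,1],[0,0,0.5,0,1],[0,0,0.5,0,1],[0,0,0.5,0,1],[0,0,0,0,1],[0,0,0,0,1],[0,0,0,0,1],[0,0,0,0,1],[0,0,0,0,1],[0,0,0,0,1]]]}}

```text
clock: 12.7
eef_pos: [529.8, -216.7, 171.2]
tcp_rot: [-0.0, 0.615, 0.788, 0.0]
wrist_force: [-2.9, 2.4, 8.3]
opening: 0.159
finger_force: 40.7
```

Contact: 8 N upward at z=171.2, as predicted, so the crossbar is down. Release in place, then retreat.

{"api": "play_rows", "payload": {"moves": [[[0,0,0,0,0.8],[0,0,0,0,0.6],[0,0,0,0,0.4],[0,0,0,0,0.2],[0,0,0,0,0],[0,0,0,0,0],[0,0,0,0,0],[0,0,0,0,0],[0,0,-2,0,0],[0,0,-5,0,0]]]}}

```text
clock: 13.7
eef_pos: [529.6, -216.6, 177.3]
tcp_rot: [-0.0, 0.615, 0.788, -0.0]
wrist_force: [-0.4, -0.8, -0.6]
opening: 0.997
finger_force: 0.0
```

{"api": "play_rows", "payload": {"moves": [[[0,0,-10,0,0],[0,0,-15,0,0],[0,0,-15,0,0],[0,0,-15,0,0],[0,0,-15,0,0],[0,0,-15,0,0],[0,0,-15,0,0],[0,0,-5,0,0],[0,0,0,0,0],[0,0,0,0,0]]]}}

```text
clock: 14.7
eef_pos: [529.6, -216.4, 281.9]
tcp_rot: [-0.0, 0.615, 0.788, -0.0]
wrist_force: [-0.2, -0.4, -1.3]
opening: 0.999
finger_force: 0.0
```

```bash
sed -i 's/"f2")/"f3")/; s/"g2")/"g3")/; s/"long_slot","wide_blade_grip"/"wide_blade_grip","narrow_blade_grip"/g' m.py; python3 m.py
python3 - <<'E'
import cv2,numpy as np
a=cv2.imread("pics/f3.png");b=cv2.imread("pics/g3.png")[90:330,200:460]
cv2.imwrite("pics/i.png",np.hstack([cv2.resize(a,(400,400)),cv2.resize(b,(400,400))]))
E
```

```text
14.7 [ 529.55299619 -216.44259615  281.92858402] 0.9987943856753532 0.0 [-0.16  0.37  0.56  1.86 -0.23  0.98  0.75]
tool dx,dy 0.44218985376248493 0.05628490179241588 ang 14.082036990699958
wide_blade_grip 0.96 [ 532. -216.  109.] [256. 189.]
narrow_blade_grip 0.97 [ 328. -206.   87.] [ 26. 115.]
wide_blade_grip 0.9 [ 525. -209.  112.] [382. 275.]
wide_blade_grip 0.61 [605. 471.  86.] [220. 107.]
wide_blade_grip 0.51 [636. 177.  86.] [292. 154.]
narrow_blade_grip 0.84 [520. 127.  99.] [268. 179.]
narrow_blade_grip 0.65 [ 325. -196.   87.] [291. 337.]
narrow_blade_grip 0.63 [514. -12.  86.] [304. 220.]
n 21 ctr [ 516.3 -201.1] size [ 4.8 23.3] long axis deg from +y 15.9 mean [ 515.6 -200.6]
n 99 ctr [ 522.7 -216.3] size [10.9 60.1] long axis deg from +y 16.7 mean [ 521.4 -218. ]
n 29 ctr [ 604.  -266.7] size [12.3  9.9] long axis deg from +y -86.4 mean [ 603.9 -266.7]
```

View pics/i.png

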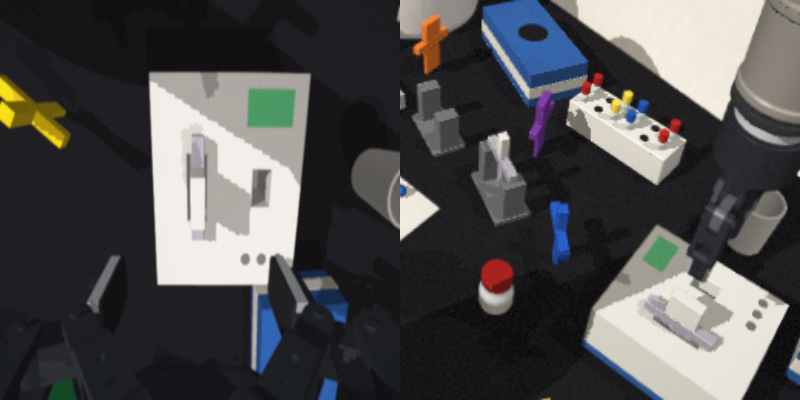

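The wide blade stands in the long slot (crop 197,190) with its grip point at about z=110. The narrow blade still hangs at (520,127,99), and the gripper is clear.

```bash
python3 -c "
from rig import r
print(r.hand_in())"
```

```text
the job is handed in; nothing more can be done
None
```

The wide blade was held until its crossbar was down on the housing, then released; it stands upright in the long slot, the narrow blade still hangs in its stand, and I handed the job in at about 15 s (no verdict was returned).

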